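# Roll the seal bar of a specimen case home

### The job

Take the hand roller out of its cradle and roll it along the green seal bar at the edge of the specimen case, pressing firmly (about 12 N, never more than 24 N), until the bar is fully home, flush with its rails, along its whole length. Press with the roller only, never with the gripper, then put the roller back upright in its cradle and let go; leave the dish, jar and brush alone.

Things in the scene. Friction and masses are not known exactly. Their poses are not given: they have to be found in the camera images.
- case: Flat brown specimen case, 150 (x) by 220 (y) by 36 mm, glass top with beetles, on a sprung bed fixed to the bench. Origin: centre of its underside, z up, about 34 mm above the bench; the green seal bar is at its -x edge. Under load the bed sinks and rocks like a seesaw: by several mm with the roller near the bar's ends, many times less at its middle for the same push; it springs back when let go.
- strip_a (a point): End of the green seal bar at the case's -y end: on the bar's centre line, at the height of the tops of the two aluminium rails, 6 mm wide, that flank it (38.5 mm above the case's origin). The bar runs straight to strip_b: 160 mm long, 16 mm wide, eight rigid 20 mm sections, their ends sloping (7 mm long, 3 mm deep).
- strip_b (a point): The other end of the green seal bar (the case's +y end), same height. The line strip_a to strip_b is the centre line of the bar and the case's +y axis.
- sec0 (a joint): Height in metres by which section 1 of 8 of the green seal bar, counted from strip_a (its centre 10 mm along), stands above the rails; 0 = flush, fully home; 0.006 at most. Slides straight down against friction: 6 N do not move it, 10 to 16 N press it home, then the wheel bears on the rails; stays where left. Over 24 N cracks the glass.
- sec1 (a joint): Height in metres by which section 2 of 8 of the green seal bar, counted from strip_a (its centre 30 mm along), stands above the rails; 0 = flush, fully home; 0.006 at most. Behaves like the first.
- sec2 (a joint): Height in metres by which section 3 of 8 of the green seal bar, counted from strip_a (its centre 50 mm along), stands above the rails; 0 = flush, fully home; 0.006 at most. Behaves like the first.
- sec3 (a joint): Height in metres by which section 4 of 8 of the green seal bar, counted from strip_a (its centre 70 mm along), stands above the rails; 0 = flush, fully home; 0.006 at most. Behaves like the first.
- sec4 (a joint): Height in metres by which section 5 of 8 of the green seal bar, counted from strip_a (its centre 90 mm along), stands above the rails; 0 = flush, fully home; 0.006 at most. Behaves like the first.
- sec5 (a joint): Height in metres by which section 6 of 8 of the green seal bar, counted from strip_a (its centre 110 mm along), stands above the rails; 0 = flush, fully home; 0.006 at most. Behaves like the first.
- sec6 (a joint): Height in metres by which section 7 of 8 of the green seal bar, counted from strip_a (its centre 130 mm along), stands above the rails; 0 = flush, fully home; 0.006 at most. Behaves like the first.
- sec7 (a joint): Height in metres by which section 8 of 8 of the green seal bar, counted from strip_a (its centre 150 mm along), stands above the rails; 0 = flush, fully home; 0.006 at most. Behaves like the first.
- roller: Hand roller, upright. Origin: lowest point of its black wheel (40 mm diameter, 30 mm wide, axle along x, so it rolls along y); z up. Fork 40 mm wide in x; aluminium shoulder plate 68 (x) by 70 (y) mm at 46 to 52 mm height; orange grip 28 (x) by 24 (y) mm at 52 to 102 mm. 0.3 kg. Gripped across y with the fingertips just above the plate, the tips pass the push to the plate.
- wheel (a joint): Turning angle of the roller's wheel in rad; 0 at the start, grows or falls as it rolls (20 mm of travel per rad).
- cradle: The roller's black cradle, fixed to the bench left or right of the case: open-topped box 72 by 72 mm, 58 mm high, opening 52 by 52 mm. Origin: centre of its underside. At the start the roller hangs in it, shoulder plate on the rim, axes alike, the roller's origin 12 mm above the cradle's. The roller also fits turned by half a turn.
- slide_box: A blue and white slide box, 90 by 110 mm, 57 mm high, fixed to the bench on the other side of the case from the cradle. Origin at the centre of its underside. Not part of the job.
- dish: A shallow glass dish, 90 mm across, 16 mm high, loose, beyond the case. Origin at the centre of its underside. Leave it alone.
- jar: An amber glass jar, 56 mm across, 85 mm high, loose, beyond the case. Origin at the centre of its underside. Leave it alone.
- brush: A small brush lying on the bench beyond the case, about 0.2 m long, its origin under its middle. Leave it alone.
Mind the look-alikes: they are no part of the job. What is meant by the cradle is not purple, and is the larger of those in its own colour.

How it is judged:
By the outcome, as a careful person would: the job done as asked, in the order asked, and still so for the second after the job is handed in, with the robot touching nothing.
It also fails if it takes over 72 s, if anything falls off the work surface, if the arm or the gripper's body presses on something with over 40 N, if the wrist force passes 120 N, or if a joint passes its speed limit or range.

### The arm

A 7-joint arm with a two-finger parallel gripper is mounted at the origin on the work surface. World frame = base frame: x ahead of the robot, y to its left, z up, the work surface at z = 0. Lengths are in m, angles in rad, forces in N, time in s.
With the tool pointing down it reaches from about 0.35 to 0.9 m from the base axis. Payload 8.1 kg.
Tool frame: the origin (TCP) lies at the very end of the fingers, on their centre line; the grasp point (between the pads) lies 19 mm behind it; z points along the fingers, y is the line along which they close (so a half turn about z gives the same grasp; the last joint's range is limited). The gripper opens to 92 mm and grips with 3 to 60 N. Pads are 19 mm wide; open, the fingers measure 130 mm over their backs; the gripper's body (75 mm by 190 mm) begins 47 mm behind the grasp point.
Start: joints at [-1.39, 0.434, 0.025, 1.573, -0.012, 1.134, -0.075], TCP at [0.175, 0.6, 0.227] pointing down, gripper open.
Joint ranges: [-2.62, 2.62], [-0.44, 2.09], [-1.27, 1.32], [0.08, 2.57], [-1.32, 4.46], [0.12, 2], [-2.74, 2.74]. Speed limits (rad/s): [2.22, 2.22, 3.01, 3.01, 3.14, 3.14, 3.14].

### API

Orientations are given as a 3x3 rotation matrix whose columns are the frame's x, y, z axes.
In Python, from station import manip, eyes gives the robot as it stands.
- The arm moves only by the tool play_rows, never from a script. Its arguments are lists of equal length, an entry for each row: "linear": the shift along the world's x, y, z in cm, a list of three; "yaw": the turn about the world's z in rad; "fingers": the finger opening in cm, from 0 to 9.18. In form: {"linear": [[x, y, z], ...], "yaw": [yaw, ...], "fingers": [fingers, ...]}. A call has 1 to 20 rows; each row is the pose to reach, as a shift and turn from the pose commanded when the call began; what a row does not reach only later rows make up. A row lasts 1/10 s, in which the tool goes at most 50 mm and 8.59 degrees, less where a joint would pass 70% of its speed; a pose out of reach is approached as far as the arm can. A call with a gripper value outside its range is refused whole. The fingers move at their own pace and stop on an object; the grip force is fixed at half the most. Time passes only in rows, so rows that repeat a pose let the fingers close. It gives the time, the measured TCP pose, the force, the opening and the grip force at its end, in the units of the state.
- manip.observe(): the state, without advancing time (a new reading comes with each control period).
- eyes.grab_frame(name): name is "scene" or "top" or "wrist"; returns a dict with "img" (384x512x3 uint8, red, green, blue), "K" (3x3 intrinsics, pixels), "pose" (4x4, takes a point from camera to world coordinates); the wrist camera has in their place "tool_from_camera" (4x4, takes a point from camera to tool coordinates, whose origin is the TCP and whose axes are the flange's). Camera axes: x right, y up, looking along -z (the intrinsics and any distortion apply to the point x, -y, -z); pixel columns grow to the right and rows downward; lengths in m; the calibration is good to about 2 mm. A picture is of the moment at which its call begins: read the wrist's pose just before it. There is no depth.
- manip.finish_job(): hands the job in; it is judged then, once.
The state is a dict: "t": time; "q": joint angles; "joint_vel": joint speeds; "joint_efforts": joint torques, N m; "position": TCP position; "eef_rot": TCP orientation; "contact_force": force on the tool from outside, world axes, zero at the start; "wrist_torque": the same for the moment, N m; "grip_width": finger opening in m; "grip_force": force on a finger pad.
Only numpy, scipy, OpenCV 4.12 (cv2) and the standard library are available. Lean on these libraries where they do the work, as an engineer would, in place of code of your own. Each camera call takes 0.05 s, during which the arm holds its last target. There are 200 camera calls.

## Working session

There is one attempt and no reset: what is moved stays moved. The work goes in short steps, Python scripts to look and compute and a tool call to move; the robot and the scene stay as the last step left them, time stands still between calls to the robot, and variables do not carry over. Pictures are saved under pics/ and viewed, at most 10 in all, crops included, and the job is handed in when it is done.

Besides the shell and the picture viewer there is one more tool, called after ">>>" in YAML: its name, and indented under it one key for each argument. play_rows: Moves the arm, as the interface text tells. Its arguments: {"type":"object","properties":{"linear":{"type":"array"},"yaw":{"type":"array"},"fingers":{"type":"array"}},"required":["linear","yaw","fingers"]}

```bash
mkdir -p pics
cat > h.py <<'E'
import numpy as np, cv2, json
from station import manip, eyes
def grab(n):
    s=manip.observe(); f=eyes.grab_frame(n); 
    if 'pose' in f: P=np.array(f['pose'])
    else:
        T=np.eye(4);T[:3,:3]=s['eef_rot'];T[:3,3]=s['position'];P=T@np.array(f['tool_from_camera'])
    return f['img'],np.array(f['K']),P,f
def ray(K,P,u,v):
    d=np.linalg.inv(K)@[u,v,1]; d=P[:3,:3]@[d[0],-d[1],-d[2]]
    return P[:3,3],d
def onz(K,P,u,v,z):
    o,d=ray(K,P,u,v); return o+d*(z-o[2])/d[2]
def proj(K,P,X):
    c=P[:3,:3].T@(np.array(X)-P[:3,3]); p=K@[c[0],-c[1],-c[2]]; return p[:2]/p[2]
def save(n,img): cv2.imwrite(n,cv2.cvtColor(img,cv2.COLOR_RGB2BGR))
E
python3 - <<'E'
from h import *
for n in('top','scene'):
    i,K,P,f=grab(n); save(f'pics/{n}0.png',i); np.savez(f'{n}.npz',i=i,K=K,P=P); print(n,K.round(1).tolist(),P.round(3).tolist(),[k for k in f])
s=manip.observe(); print(s['t'],s['position'],s['contact_force'],s['grip_width'],np.array(s['eef_rot']).round(3).tolist())
E
```

```text
top [[356.8, 0.0, 254.0], [0.0, 356.8, 194.3], [0.0, 0.0, 1.0]] [[-0.028, 0.99, -0.14, 0.392], [-1.0, -0.028, 0.004, -0.026], [0.0, 0.14, 0.99, 1.243], [0.0, 0.0, 0.0, 1.0]] ['img', 'K', 'pose']
scene [[369.9, 0.0, 251.2], [0.0, 369.9, 194.6], [0.0, 0.0, 1.0]] [[0.446, -0.732, 0.515, 1.166], [0.895, 0.37, -0.249, -0.307], [-0.008, 0.572, 0.82, 1.041], [0.0, 0.0, 0.0, 1.0]] ['img', 'K', 'pose']
0.1 [0.17492353 0.59954062 0.22602182] [0.34824049 0.07271281 0.410383  ] 0.09191572290256368 [[-0.96, 0.28, -0.0], [0.28, 0.96, -0.001], [-0.0, -0.001, -1.0]]
```

Run:
```python
import cv2
cv2.imwrite('pics/t1.png',cv2.resize(cv2.imread('pics/top0.png'),(800,600)))
cv2.imwrite('pics/s1.png',cv2.resize(cv2.imread('pics/scene0.png'),(800,600)))
```

```text
(no output)
```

View pics/t1.png

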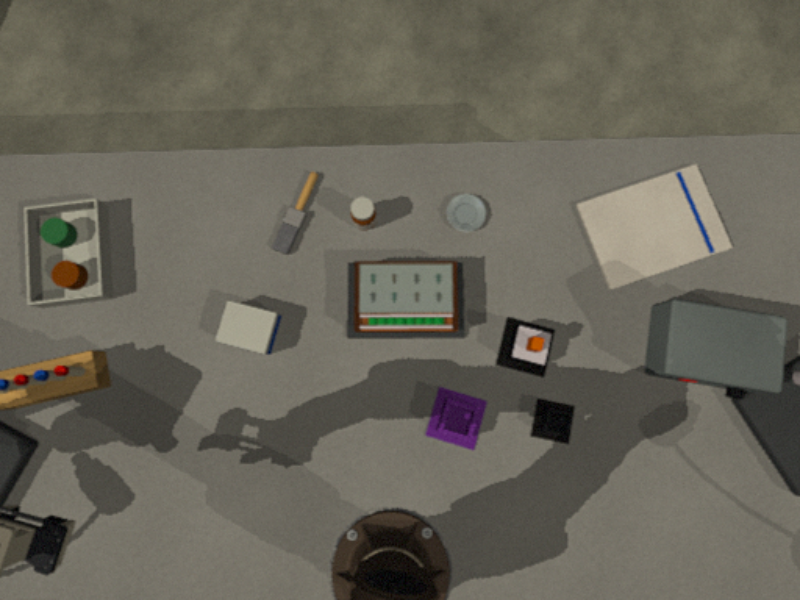

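View pics/s1.png

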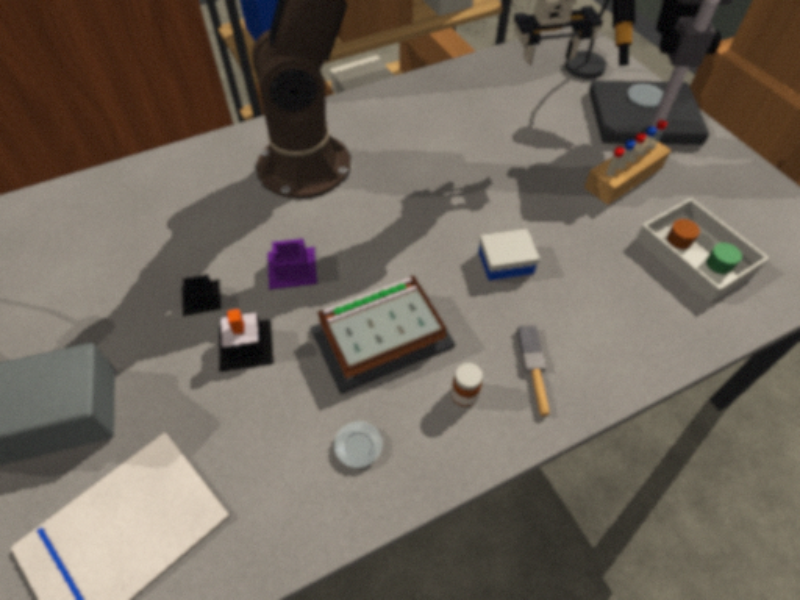

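Candidates for the cradle, in 800x600 top pixels:
- Purple cradle at (455,418): wrong colour.
- Small black box at (553,420): empty, and the smaller of the two black ones.
- Larger black box holding the roller at (527,347): this one fits the description.

The case's green bar runs from (367,321) to (447,321).

Run:
```python
from h import *
def load(n): d=np.load(n+'.npz'); return d['i'],d['K'],d['P']
for n in('top','scene'):
    i,K,P=load(n); hsv=cv2.cvtColor(i,cv2.COLOR_RGB2HSV)
    def big(m,roi):
        mm=np.zeros_like(m); x0,y0,x1,y1=roi; mm[y0:y1,x0:x1]=m[y0:y1,x0:x1]
        cs,_=cv2.findContours(mm,cv2.RETR_EXTERNAL,cv2.CHAIN_APPROX_NONE); return max(cs,key=cv2.contourArea) if cs else None
    roiC=(220,160,300,215) if n=='top' else (195,170,290,215)
    roiR=(315,200,358,242) if n=='top' else (138,190,178,240)
    g=cv2.inRange(hsv,(45,90,50),(85,255,255))
    mm=np.zeros_like(g); x0,y0,x1,y1=roiC; mm[y0:y1,x0:x1]=g[y0:y1,x0:x1]
    pts=np.argwhere(mm)[:,::-1]; r=cv2.minAreaRect(pts.astype(np.float32)); b=cv2.boxPoints(r)
    print(n,'green',r, [onz(K,P,*p,.0745).round(4).tolist() for p in b])
    o=big(cv2.inRange(hsv,(3,130,120),(20,255,255)),roiR)
    ro=cv2.minAreaRect(o); print('orange',ro,onz(K,P,*ro[0],.114).round(4))
    w=big(cv2.inRange(hsv,(0,0,130),(180,60,255))|cv2.inRange(hsv,(3,130,120),(20,255,255)),roiR)
    rw=cv2.minAreaRect(w); print('plate',rw,onz(K,P,*rw[0],.064).round(4),[onz(K,P,*p,.064)[:2].round(4).tolist() for p in cv2.boxPoints(rw)])
    case=None
    print('tcp px',proj(K,P,manip.observe()['position']))
i,_,_=load('top');save('pics/c1.png',np.vstack([cv2.resize(i[195:245,310:380],(700,500),interpolation=cv2.INTER_CUBIC)]))
```

```text
top green ((259.5, 205.0), (46.99999237060547, 3.999999523162842), -0.0) [[0.5169, 0.0298, 0.0745], [0.5302, 0.0295, 0.0745], [0.5258, -0.1254, 0.0745], [0.5126, -0.1248, 0.0745]]
orange ((342.3529357910156, 219.58827209472656), (9.701424598693848, 9.216353416442871), 14.03624439239502) [ 0.4632 -0.3076  0.114 ]
plate ((339.97064208984375, 220.61767578125), (21.10059928894043, 20.130455017089844), 14.03624439239502) [ 0.4631 -0.312   0.064 ] [[0.4406, -0.2688], [0.5047, -0.2887], [0.4858, -0.3555], [0.422, -0.3351]]
tcp px [ 27.26026885 331.68391923]
scene green ((236.2165069580078, 190.7628631591797), (3.5897908210754395, 48.10319137573242), 68.96248626708984) [[0.5142, -0.1268, 0.0745], [0.5173, 0.0315, 0.0745], [0.5314, 0.0291, 0.0745], [0.5278, -0.1282, 0.0745]]
orange ((150.5, 204.50001525878906), (15.17893123626709, 8.854375839233398), 71.56504821777344) [ 0.4786 -0.3124  0.114 ]
plate ((152.5, 208.5), (23.0, 23.0), 90.0) [ 0.4589 -0.3116  0.064 ] [[0.3998, -0.3312], [0.4333, -0.265], [0.5156, -0.2929], [0.4836, -0.3564]]
tcp px [350.41076812  38.36189443]
```

View pics/c1.png

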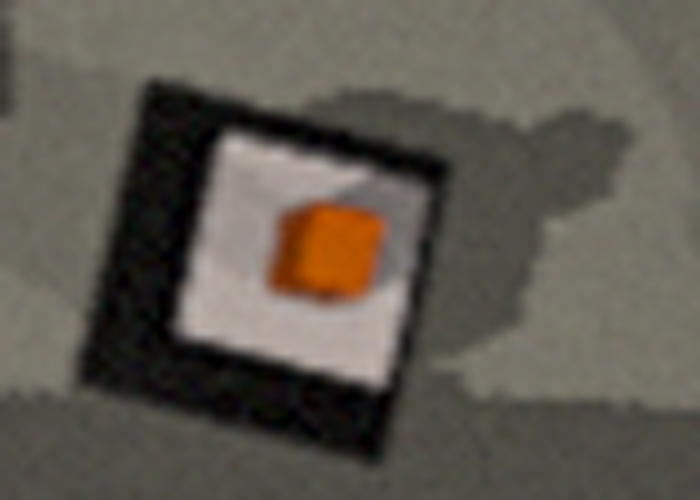

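Checked in the close crop: the big black cradle holds the roller at about (0.463,-0.311), yaw about -0.30. The bar's yaw is about -0.025. Next I go to look from above the case.

>>> play_rows:
  linear:
    - [25,-25,1]
    - [25,-25,1]
    - [25,-25,1]
    - [25,-25,1]
    - [25,-25,1]
    - [25,-25,1]
    - [25,-25,1]
    - [27,-65,4]
    - [27,-65,4]
    - [27,-65,4]
    - [27,-65,4]
    - [27,-65,4]
    - [27,-65,4]
    - [27,-65,4]
    - [27,-65,4]
    - [27,-65,4]
    - [27,-65,4]
    - [27,-65,4]
  yaw: [0,0,0,0,0,0,0,0,0,0,0,0,0,0,0,0,0,0]
  fingers: [9.1,9.1,9.1,9.1,9.1,9.1,9.1,9.1,9.1,9.1,9.1,9.1,9.1,9.1,9.1,9.1,9.1,9.1]

```text
t: 1.9
position: [0.4449, -0.0488, 0.2664]
eef_rot: [[-0.96, 0.279, -0.001], [0.279, 0.96, 0.0], [0.001, 0.0, -1.0]]
contact_force: [0.9, 0.5, -0.4]
grip_width: 0.0911
grip_force: 0.0
```

Run:
```python
from h import *
i,K,P,f=grab('wrist'); save('pics/w1.png',i); np.savez('w1.npz',i=i,K=K,P=P)
print(K.round(1).tolist(),P.round(3).tolist(),np.array(f['tool_from_camera']).round(3).tolist())
s=manip.observe();print(s['t'],s['position'],s['contact_force'],np.array(s['q']).round(2))
```

```text
[[312.7, 0.0, 261.2], [0.0, 312.7, 197.2], [0.0, 0.0, 1.0]] [[0.278, -0.916, -0.29, 0.366], [0.96, 0.265, 0.084, -0.027], [0.0, -0.302, 0.953, 0.425], [0.0, 0.0, 0.0, 1.0]] [[0.001, 0.953, 0.303, 0.082], [1.0, -0.001, -0.0, -0.001], [0.0, 0.303, -0.953, -0.159], [0.0, 0.0, 0.0, 1.0]]
1.95 [ 0.44489378 -0.04839613  0.26641417] [ 0.33742103 -0.10596316 -0.7633075 ] [-0.38  0.1   0.41  1.95 -0.04  1.11  1.34]
```

View pics/w1.png

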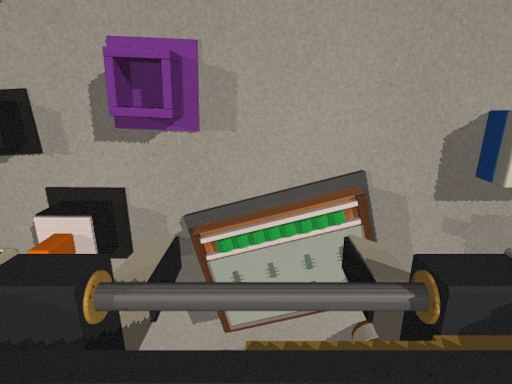

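The wrist view shows the bar from (217,245) to (346,218), flanked by white rails. The roller plate is at about (65,235).

Run:
```python
from h import *
d=np.load('w1.npz');i,K,P=d['i'],d['K'],d['P']
hsv=cv2.cvtColor(i,cv2.COLOR_RGB2HSV)
g=cv2.inRange(hsv,(45,120,40),(85,255,255)); g[:,:180]=0;g[:,380:]=0;g[280:]=0
pts=cv2.findNonZero(g); r=cv2.minAreaRect(pts); b=cv2.boxPoints(r); print(r)
for z in(.0725,.0765):print(z,[onz(K,P,*p,z)[:2].round(4).tolist() for p in b])
w=cv2.inRange(hsv,(0,0,150),(180,70,255))
w[:160]=0;w[280:]=0
cs,_=cv2.findContours(w,cv2.RETR_EXTERNAL,cv2.CHAIN_APPROX_NONE)
for c in cs:
    if cv2.contourArea(c)<60: continue
    r=cv2.minAreaRect(c); z=.064 if r[0][0]<150 else .0725
    print(cv2.contourArea(c),np.round(r[0],1),np.round(r[1],1),onz(K,P,*r[0],z)[:2].round(4),[onz(K,P,*p,z)[:2].round(4).tolist() for p in cv2.boxPoints(r)])
    if z==.064:
        q=cv2.approxPolyDP(c,3,True)[:,0]; print([(p.tolist(),onz(K,P,*p,z)[:2].round(4).tolist()) for p in q])
# profile across bar at centre: rail rows
```

```text
((280.43670654296875, 231.36383056640625), (13.281950950622559, 130.7285614013672), 76.37300109863281)
0.0725 [[0.5112, -0.1281], [0.5152, 0.031], [0.5326, 0.0313], [0.5292, -0.1301]]
0.0765 [[0.5096, -0.127], [0.5136, 0.0304], [0.5308, 0.0306], [0.5273, -0.1289]]
4191.0 [289.7 266.6] [ 47.6 153.6] [ 0.5723 -0.049 ] [[0.5363, -0.1444], [0.5417, 0.0462], [0.6088, 0.0475], [0.6058, -0.1531]]
552.0 [283.4 239.5] [  5.2 158.6] [ 0.5336 -0.047 ] [[0.5278, -0.1466], [0.5325, 0.049], [0.5393, 0.0492], [0.5349, -0.1474]]
1330.0 [ 64. 235.] [36. 62.] [ 0.4547 -0.3113] [[0.422, -0.3369], [0.4433, -0.2633], [0.4886, -0.2847], [0.4665, -0.3611]]
[([33, 218], [0.4232, -0.3375]), ([39, 242], [0.4546, -0.3462]), ([55, 232], [0.4478, -0.3202]), ([73, 234], [0.4566, -0.2998]), ([76, 253], [0.4818, -0.3081]), ([95, 253], [0.4886, -0.2847]), ([89, 217], [0.4413, -0.2704])]
641.0 [278.7 221.9] [  5.1 161.5] [ 0.5094 -0.0464] [[0.5037, -0.146], [0.5084, 0.0495], [0.5149, 0.0498], [0.5104, -0.1468]]
254.5 [135.4 193.4] [61.6 23.8] [ 0.4289 -0.2033] [[0.4227, -0.2434], [0.3983, -0.2247], [0.4352, -0.1634],
[... 1919 characters left out ...]
], [0.3958, -0.1884]), ([130, 164], [0.3939, -0.1951]), ([132, 167], [0.3978, -0.1943]), ([127, 171], [0.4006, -0.2019]), ([116, 165], [0.3904, -0.2114]), ([113, 173], [0.3983, -0.2188]), ([108, 164], [0.3867, -0.2199]), ([119, 161], [0.387, -0.2061]), ([123, 165], [0.3927, -0.2035]), ([122, 160], [0.3869, -0.2022]), ([94, 160], [0.3778, -0.2336]), ([89, 172], [0.3893, -0.2455]), ([88, 161], [0.3769, -0.2409]), ([86, 171], [0.3872, -0.2484]), ([77, 170], [0.3831, -0.258]), ([78, 163], [0.3758, -0.2531]), ([74, 161], [0.3724, -0.2566]), ([72, 169], [0.3804, -0.2631]), ([81, 172], [0.3866, -0.2546]), ([82, 180], [0.3958, -0.2578]), ([72, 176], [0.3881, -0.267]), ([77, 173], [0.3864, -0.2596])]
```

>>> play_rows:
  linear:
    - [1.9,-26.3,-7]
    - [1.9,-26.3,-7]
    - [1.9,-26.3,-7]
    - [1.9,-26.3,-7]
    - [1.9,-26.3,-7]
    - [1.9,-26.3,-7]
    - [1.9,-26.3,-7]
    - [1.9,-26.3,-7]
    - [1.9,-26.3,-7]
  yaw: [0,0,0,0,0,0,0,0,0]
  fingers: [9.1,9.1,9.1,9.1,9.1,9.1,9.1,9.1,9.1]

```text
t: 2.85
position: [0.4649, -0.3108, 0.1967]
eef_rot: [[-0.961, 0.277, 0.0], [0.277, 0.961, 0.001], [0.0, 0.001, -1.0]]
contact_force: [0.4, 0.0, 0.4]
grip_width: 0.0908
grip_force: 0.0
```

Run:
```python
from h import *
i,K,P,f=grab('wrist'); save('pics/w2.png',i); np.savez('w2.npz',i=i,K=K,P=P)
s=manip.observe();print(s['t'],s['position'],s['contact_force'])
hsv=cv2.cvtColor(i,cv2.COLOR_RGB2HSV)
for nm,m,z in(('or',cv2.inRange(hsv,(3,150,90),(20,255,255)),.114),('plate',cv2.inRange(hsv,(0,0,150),(180,60,255)),.064)):
    cs,_=cv2.findContours(m,cv2.RETR_EXTERNAL,cv2.CHAIN_APPROX_NONE)
    for c in sorted(cs,key=cv2.contourArea)[-2:]:
        r=cv2.minAreaRect(c); print(nm,r,onz(K,P,*r[0],z)[:2].round(4),[(p.tolist(),onz(K,P,*p,z)[:2].round(4).tolist()) for p in cv2.approxPolyDP(c,4,True)[:,0]][:10])
```

```text
2.9 [ 0.46488885 -0.31089393  0.19688035] [-0.14967636  0.62189824  0.22797548]
or ((463.5294189453125, 165.11764526367188), (13.581995010375977, 100.89482116699219), 75.96376037597656) [ 0.4781 -0.1504] [([511, 147], [0.4739, -0.1139]), ([413, 171], [0.4719, -0.1891]), ([441, 177], [0.4829, -0.1684]), ([511, 160], [0.4843, -0.1144])]
or ((259.0, 195.5), (43.0, 28.0), 90.0) [ 0.4577 -0.3115] [([248, 175], [0.4389, -0.3151]), ([245, 215], [0.4706, -0.3273]), ([271, 217], [0.4783, -0.3072]), ([271, 176], [0.4448, -0.2979])]
plate ((478.0, 225.0), (54.0, 66.0), 90.0) [ 0.5634 -0.113 ] [([511, 198], [0.5433, -0.0798]), ([445, 213], [0.5412, -0.1436]), ([449, 252], [0.5859, -0.1441]), ([502, 252], [0.6011, -0.0914]), ([511, 246], [0.5966, -0.0821])]
plate ((264.9706115722656, 194.88235473632812), (104.04778289794922, 81.00689697265625), 75.96376037597656) [ 0.4735 -0.3103] [([223, 152], [0.4223, -0.3366]), ([224, 198], [0.4655, -0.3497]), ([224, 190], [0.4578, -0.3472]), ([240, 177], [0.4497, -0.3284]), ([272, 174], [0.4553, -0.2982]), ([274, 215], [0.4962, -0.3074]), ([251, 219], [0.4939, -0.3306]), ([280, 220], [0.503, -0.3031]), ([263, 231], [0.5098, -0.3227]), ([275, 246], [0.5293, -0.3155])]
```

View pics/w2.png

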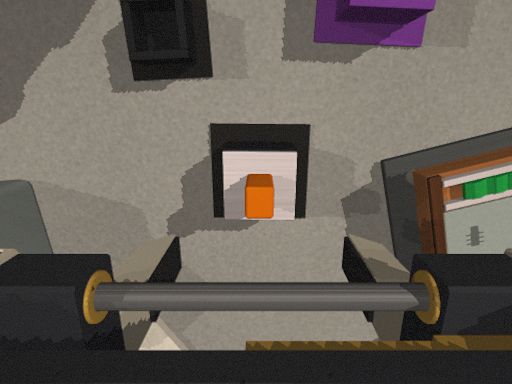

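The plate at (223–297, 152–218) is square to the gripper, with the grip at (259,195). It is about 1.5 mm off centre. Descending.

>>> play_rows:
  linear:
    - [-0.1,-0.15,-4]
    - [-0.1,-0.15,-8]
    - [-0.1,-0.15,-11]
    - [-0.1,-0.15,-12.4]
    - [-0.1,-0.15,-12.6]
    - [-0.1,-0.15,-12.6]
  yaw: [0,0,0,0,0,0]
  fingers: [9.1,9.1,9.1,9.1,9.1,9.1]

```text
t: 3.5
position: [0.4638, -0.3144, 0.0717]
eef_rot: [[-0.96, 0.279, 0.001], [0.279, 0.96, -0.0], [-0.001, -0.0, -1.0]]
contact_force: [-0.5, -0.4, 0.7]
grip_width: 0.0908
grip_force: 0.0
```

>>> play_rows:
  linear:
    - [0,0,-0.2]
    - [0,0,-0.2]
    - [0,0,-0.2]
  yaw: [0,0,0]
  fingers: [9.1,9.1,9.1]

```text
t: 3.8
position: [0.4635, -0.3147, 0.0696]
eef_rot: [[-0.96, 0.28, 0.001], [0.28, 0.96, -0.0], [-0.001, -0.0, -1.0]]
contact_force: [0.1, -0.0, 1.3]
grip_width: 0.0909
grip_force: 0.0
```

>>> play_rows:
  linear:
    - [0,0,-0.1]
    - [0,0,-0.1]
    - [0,0,-0.1]
  yaw: [0,0,0]
  fingers: [9.1,9.1,9.1]

```text
t: 4.1
position: [0.463, -0.3145, 0.0678]
eef_rot: [[-0.96, 0.28, 0.0], [0.28, 0.96, 0.0], [-0.0, 0.0, -1.0]]
contact_force: [0.1, -0.9, -0.5]
grip_width: 0.0911
grip_force: 0.0
```

>>> play_rows:
  linear:
    - [0,0.15,-0.15]
    - [0,0.15,-0.15]
    - [0,0.15,-0.15]
  yaw: [0,0,0]
  fingers: [9.1,9.1,9.1]

```text
t: 4.4
position: [0.463, -0.3129, 0.0661]
eef_rot: [[-0.96, 0.28, -0.0], [0.28, 0.96, 0.0], [0.0, 0.0, -1.0]]
contact_force: [-0.2, 0.8, -0.5]
grip_width: 0.091
grip_force: 0.0
```

>>> play_rows:
  linear:
    - [0,0,-0.1]
    - [0,0,-0.1]
    - [0,0,-0.1]
  yaw: [0,0,0]
  fingers: [9.1,9.1,9.1]

```text
t: 4.7
position: [0.463, -0.313, 0.0652]
eef_rot: [[-0.96, 0.28, 0.0], [0.28, 0.96, 0.0], [-0.0, 0.0, -1.0]]
contact_force: [0.2, 0.2, -0.9]
grip_width: 0.0912
grip_force: 0.0
```

>>> play_rows:
  linear:
    - [0,0,-0.1]
    - [0,0,-0.1]
    - [0,0,-0.1]
  yaw: [0,0,0]
  fingers: [9.1,9.1,9.1]

```text
t: 5.0
position: [0.463, -0.313, 0.0642]
eef_rot: [[-0.96, 0.28, -0.0], [0.28, 0.96, 0.0], [0.0, 0.0, -1.0]]
contact_force: [-1.2, -0.2, 0.3]
grip_width: 0.091
grip_force: 0.0
```

Wide open, the tips pass outside the plate, so I raise, partly close over it, and then feel for the plate.

>>> play_rows:
  linear:
    - [0,0,0.4]
    - [0,0,0.4]
    - [0,0,0.4]
    - [0,0,0.4]
    - [0,0,0.4]
    - [0,0,0.4]
    - [0,0,0.4]
    - [0,0,0.4]
  yaw: [0,0,0,0,0,0,0,0]
  fingers: [9.1,9.1,4.5,4.0,4.0,4.0,4.0,4.0]

```text
t: 5.8
position: [0.463, -0.313, 0.0682]
eef_rot: [[-0.96, 0.28, -0.0], [0.28, 0.96, 0.0], [0.0, 0.0, -1.0]]
contact_force: [-0.1, -0.1, 0.3]
grip_width: 0.0474
grip_force: 0.0
```

>>> play_rows:
  linear:
    - [0,0,-0.2]
    - [0,0,-0.2]
    - [0,0,-0.2]
  yaw: [0,0,0]
  fingers: [4.0,4.0,4.0]

```text
t: 6.1
position: [0.463, -0.3129, 0.0661]
eef_rot: [[-0.96, 0.28, -0.0], [0.28, 0.96, 0.0], [0.0, 0.0, -1.0]]
contact_force: [0.4, 0.3, -0.2]
grip_width: 0.0403
grip_force: 0.0
```

>>> play_rows:
  linear:
    - [0,0,-0.1]
    - [0,0,-0.1]
    - [0,0,-0.1]
  yaw: [0,0,0]
  fingers: [4.0,4.0,4.0]

```text
t: 6.4
position: [0.463, -0.313, 0.0652]
eef_rot: [[-0.96, 0.28, 0.0], [0.28, 0.96, 0.0], [0.0, 0.0, -1.0]]
contact_force: [1.4, -0.6, -0.1]
grip_width: 0.0402
grip_force: 0.0
```

>>> play_rows:
  linear:
    - [0,0,-0.1]
    - [0,0,-0.1]
    - [0,0,-0.1]
  yaw: [0,0,0]
  fingers: [4.0,4.0,4.0]

```text
t: 6.7
position: [0.4631, -0.3131, 0.0644]
eef_rot: [[-0.96, 0.28, 0.0], [0.28, 0.96, -0.0], [-0.0, 0.0, -1.0]]
contact_force: [-0.4, 0.1, 3.2]
grip_width: 0.0401
grip_force: 1.6
```

>>> play_rows:
  linear:
    - [0,0,-0.05]
    - [0,0,-0.05]
    - [0,0,-0.05]
  yaw: [0,0,0]
  fingers: [4.0,4.0,4.0]

```text
t: 7.0
position: [0.4631, -0.3131, 0.0643]
eef_rot: [[-0.96, 0.28, 0.001], [0.28, 0.96, 0.0], [-0.0, 0.0, -1.0]]
contact_force: [-2.1, 1.6, 10.1]
grip_width: 0.0401
grip_force: 4.8
```

Contact with the plate at TCP z=0.0644. Backing off slightly and gripping.

>>> play_rows:
  linear:
    - [0,0,0.05]
    - [0,0,0.05]
    - [0,0,0.05]
    - [0,0,0.05]
    - [0,0,0.05]
    - [0,0,0.05]
  yaw: [0,0,0,0,0,0]
  fingers: [3.0,1.5,1.5,1.5,1.5,1.5]

```text
t: 7.6
position: [0.4633, -0.3129, 0.0644]
eef_rot: [[-0.96, 0.28, 0.0], [0.28, 0.96, 0.0], [-0.0, 0.0, -1.0]]
contact_force: [-0.1, 1.0, 4.7]
grip_width: 0.0239
grip_force: 31.3
```

>>> play_rows:
  linear:
    - [0,0,1.0]
    - [0,0,2.0]
    - [0,0,4]
    - [0,0,7]
    - [0,0,9]
    - [0,0,10]
    - [0,0,10]
    - [0,0,10]
  yaw: [0,0,0,0,0,0,0,0]
  fingers: [1.5,1.5,1.5,1.5,1.5,1.5,1.5,1.5]

```text
t: 8.4
position: [0.4627, -0.3126, 0.1636]
eef_rot: [[-0.96, 0.28, -0.001], [0.28, 0.96, 0.001], [0.001, 0.0, -1.0]]
contact_force: [0.0, 0.3, -4.0]
grip_width: 0.0241
grip_force: 31.1
```

>>> play_rows:
  linear:
    - [0.6,2,0]
    - [1.2,4,0]
    - [2,7,0]
    - [3,10,0]
    - [4,13,0]
    - [5,16,0]
    - [5.5,18.5,0]
    - [5.7,19.4,-0.5]
    - [5.7,19.4,-1]
    - [5.7,19.4,-1]
    - [5.7,19.4,-1]
  yaw: [0.04,0.08,0.13,0.18,0.22,0.26,0.26,0.26,0.26,0.26,0.26]
  fingers: [1.5,1.5,1.5,1.5,1.5,1.5,1.5,1.5,1.5,1.5,1.5]

```text
t: 9.5
position: [0.5193, -0.1207, 0.1538]
eef_rot: [[-1.0, 0.026, -0.001], [0.026, 1.0, -0.001], [0.001, -0.001, -1.0]]
contact_force: [0.2, 0.6, -3.3]
grip_width: 0.0237
grip_force: 31.2
```

Run:
```python
from h import *
i,K,P,f=grab('wrist'); a=i[100:320,60:460]
j,K2,P2,f=grab('scene'); b=j[130:240,150:350]
save('pics/w3.png',np.vstack([cv2.resize(a,(560,308)),cv2.resize(b,(530,292))[:, :] if 0 else cv2.resize(b,(560,292))]))
np.savez('w3.npz',i=i,K=K,P=P)
s=manip.observe();print(s['t'],s['position'],s['contact_force'],np.array(s['eef_rot']).round(3).tolist())
for X in((.5196,-.1285,.0725),(.5234,.0315,.0725)): print(proj(K,P,X),proj(K2,P2,X))
```

```text
9.6 [ 0.51974105 -0.12045682  0.15427116] [ 0.29541061 -0.84479639 -3.35211963] [[-1.0, 0.026, -0.0], [0.026, 1.0, -0.0], [0.0, -0.0, -1.0]]
[253.05798578 204.95338476] [213.36813259 199.5258977 ]
[450.50112614 204.66321853] [258.85075821 182.14516686]
```

View pics/w3.png

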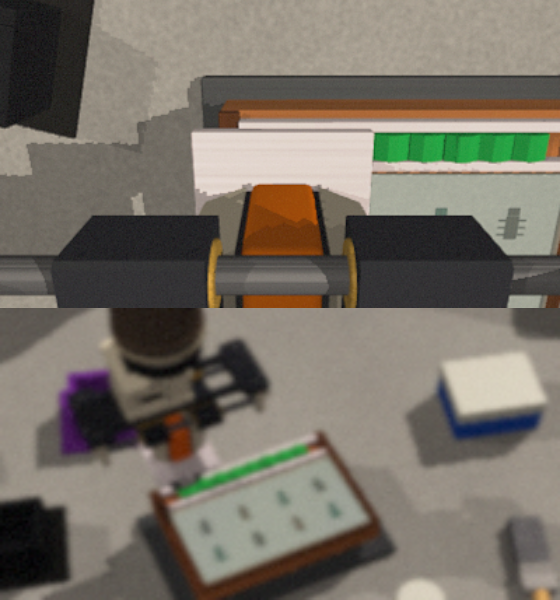

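The roller hangs upright over the strip_a end. The plate's left and right edges are at crop columns 192 and 372, and the green bar continues to the right. Now a quick check of the lateral offset.

Run:
```python
from h import *
d=np.load('w3.npz');i,K,P=d['i'],d['K'],d['P']; 
r=lambda c:192.9
for u in(205,261,318): print(onz(K,P,u,193,.154)[:2].round(4))
hsv=cv2.cvtColor(i,cv2.COLOR_RGB2HSV)
for u in(350,390,430):
    c=hsv[160:240,u]; g=np.where((c[:,0]>45)&(c[:,0]<85)&(c[:,1]>120))[0]+160
    w=np.where((c[:,1]<70)&(c[:,2]>150))[0]+160
    print(u,g.min(),g.max(),onz(K,P,u,g.min(),.0745)[:2].round(4),onz(K,P,u,g.max()+1,.0745)[:2].round(4),w.tolist()[:12],onz(K,P,u,w.min(),.0725)[:2].round(4))
```

```text
[ 0.4843 -0.1507]
[ 0.4851 -0.121 ]
[ 0.4859 -0.0909]
350 195 213 [ 0.5125 -0.051 ] [ 0.5287 -0.05  ] [187, 188, 189, 190, 191, 192, 193, 194, 215, 216, 217, 218] [ 0.5064 -0.0508]
390 195 215 [ 0.5133 -0.0192] [ 0.5312 -0.0174] [186, 187, 188, 189, 190, 191, 192, 193, 194, 216, 217, 218] [ 0.5064 -0.019 ]
430 195 214 [0.5141 0.0127] [0.5312 0.015 ] [186, 187, 188, 189, 190, 191, 192, 193, 194, 215, 216, 217] [0.5072 0.0127]
```

Plate centre x is about 0.519 and the bar about 0.5195 here, so it is well centred. Descending.

>>> play_rows:
  linear:
    - [0.03,0,-1]
    - [0.03,0,-1.8]
    - [0.03,0,-2.1]
    - [0.03,0,-2.1]
    - [0.03,0,-2.1]
  yaw: [0,0,0,0,0]
  fingers: [1.5,1.5,1.5,1.5,1.5]

```text
t: 10.1
position: [0.5203, -0.119, 0.1332]
eef_rot: [[-1.0, 0.024, -0.0], [0.024, 1.0, -0.0], [0.0, -0.0, -1.0]]
contact_force: [0.3, 0.4, -3.2]
grip_width: 0.0236
grip_force: 31.2
```

>>> play_rows:
  linear:
    - [0,0,-0.1]
    - [0,0,-0.2]
    - [0,0,-0.2]
  yaw: [0,0,0]
  fingers: [1.5,1.5,1.5]

```text
t: 10.4
position: [0.5204, -0.1189, 0.1313]
eef_rot: [[-1.0, 0.024, 0.0], [0.024, 1.0, 0.0], [-0.0, 0.0, -1.0]]
contact_force: [-1.0, -0.6, -3.6]
grip_width: 0.0237
grip_force: 31.2
```

>>> play_rows:
  linear:
    - [0,0,-0.1]
    - [0,0,-0.2]
    - [0,0,-0.2]
  yaw: [0,0,0]
  fingers: [1.5,1.5,1.5]

```text
t: 10.7
position: [0.5203, -0.119, 0.1291]
eef_rot: [[-1.0, 0.024, -0.0], [0.024, 1.0, 0.0], [0.0, 0.0, -1.0]]
contact_force: [0.2, -0.4, -4.5]
grip_width: 0.024
grip_force: 31.2
```

>>> play_rows:
  linear:
    - [0,0,-0.1]
    - [0,0,-0.1]
    - [0,0,-0.1]
  yaw: [0,0,0]
  fingers: [1.5,1.5,1.5]

```text
t: 11.0
position: [0.5203, -0.1191, 0.1283]
eef_rot: [[-1.0, 0.024, 0.0], [0.024, 1.0, 0.0], [-0.0, 0.0, -1.0]]
contact_force: [-1.5, 0.5, -2.3]
grip_width: 0.024
grip_force: 31.3
```

>>> play_rows:
  linear:
    - [0,0,-0.1]
    - [0,0,-0.1]
    - [0,0,-0.1]
  yaw: [0,0,0]
  fingers: [1.5,1.5,1.5]

```text
t: 11.3
position: [0.5203, -0.119, 0.1273]
eef_rot: [[-1.0, 0.024, 0.0], [0.024, 1.0, 0.0], [-0.0, 0.0, -1.0]]
contact_force: [-1.1, 0.4, -0.2]
grip_width: 0.0242
grip_force: 31.3
```

>>> play_rows:
  linear:
    - [0,0,-0.1]
    - [0,0,-0.1]
    - [0,0,-0.1]
  yaw: [0,0,0]
  fingers: [1.5,1.5,1.5]

```text
t: 11.6
position: [0.5204, -0.119, 0.1263]
eef_rot: [[-1.0, 0.024, 0.0], [0.024, 1.0, 0.0], [-0.0, 0.0, -1.0]]
contact_force: [-1.0, -0.7, 1.2]
grip_width: 0.024
grip_force: 31.4
```

>>> play_rows:
  linear:
    - [0,0,-0.1]
    - [0,0,-0.1]
    - [0,0,-0.1]
  yaw: [0,0,0]
  fingers: [1.5,1.5,1.5]

```text
t: 11.9
position: [0.5204, -0.119, 0.1253]
eef_rot: [[-1.0, 0.024, 0.0], [0.024, 1.0, 0.0], [-0.0, 0.0, -1.0]]
contact_force: [-1.4, -0.6, 1.9]
grip_width: 0.024
grip_force: 31.5
```

>>> play_rows:
  linear:
    - [0,0,-0.1]
    - [0,0,-0.1]
    - [0,0,-0.1]
  yaw: [0,0,0]
  fingers: [1.5,1.5,1.5]

```text
t: 12.2
position: [0.5204, -0.119, 0.1243]
eef_rot: [[-1.0, 0.024, 0.0], [0.024, 1.0, 0.0], [-0.0, 0.0, -1.0]]
contact_force: [-1.6, -0.6, 3.3]
grip_width: 0.0238
grip_force: 31.5
```

>>> play_rows:
  linear:
    - [0,0,-0.1]
    - [0,0,-0.1]
    - [0,0,-0.1]
  yaw: [0,0,0]
  fingers: [1.5,1.5,1.5]

```text
t: 12.5
position: [0.5204, -0.1189, 0.1232]
eef_rot: [[-1.0, 0.024, 0.0], [0.024, 1.0, 0.0], [-0.0, 0.0, -1.0]]
contact_force: [-1.8, 0.3, 2.9]
grip_width: 0.0244
grip_force: 31.5
```

>>> play_rows:
  linear:
    - [0,0,-0.1]
    - [0,0,-0.1]
    - [0,0,-0.1]
  yaw: [0,0,0]
  fingers: [1.5,1.5,1.5]

```text
t: 12.8
position: [0.5204, -0.1189, 0.1222]
eef_rot: [[-1.0, 0.024, 0.0], [0.024, 1.0, 0.0], [-0.0, 0.0, -1.0]]
contact_force: [-2.0, 0.2, 3.4]
grip_width: 0.0239
grip_force: 31.5
```

>>> play_rows:
  linear:
    - [0,0,-0.1]
    - [0,0,-0.1]
    - [0,0,-0.1]
  yaw: [0,0,0]
  fingers: [1.5,1.5,1.5]

```text
t: 13.1
position: [0.5204, -0.1189, 0.1212]
eef_rot: [[-1.0, 0.024, -0.0], [0.024, 1.0, 0.0], [0.0, 0.0, -1.0]]
contact_force: [-1.4, -0.3, 3.1]
grip_width: 0.024
grip_force: 31.5
```

>>> play_rows:
  linear:
    - [0,0,-0.1]
    - [0,0,-0.1]
    - [0,0,-0.1]
  yaw: [0,0,0]
  fingers: [1.5,1.5,1.5]

```text
t: 13.4
position: [0.5204, -0.119, 0.1202]
eef_rot: [[-1.0, 0.024, 0.0], [0.024, 1.0, 0.0], [-0.0, 0.0, -1.0]]
contact_force: [-0.3, 0.5, 2.3]
grip_width: 0.0243
grip_force: 31.5
```

>>> play_rows:
  linear:
    - [0,0,-0.1]
    - [0,0,-0.1]
    - [0,0,-0.1]
  yaw: [0,0,0]
  fingers: [1.5,1.5,1.5]

```text
t: 13.7
position: [0.5204, -0.1191, 0.1193]
eef_rot: [[-1.0, 0.024, 0.0], [0.024, 1.0, -0.0], [-0.0, -0.0, -1.0]]
contact_force: [-1.5, -0.2, 4.5]
grip_width: 0.0243
grip_force: 31.6
```

>>> play_rows:
  linear:
    - [0,0,-0.1]
    - [0,0,-0.1]
    - [0,0,-0.1]
  yaw: [0,0,0]
  fingers: [1.5,1.5,1.5]

```text
t: 14.0
position: [0.5204, -0.1191, 0.1184]
eef_rot: [[-1.0, 0.024, 0.0], [0.024, 1.0, -0.0], [-0.0, -0.0, -1.0]]
contact_force: [-2.1, 0.3, 5.8]
grip_width: 0.0237
grip_force: 31.6
```

>>> play_rows:
  linear:
    - [0,0,-0.1]
    - [0,0,-0.1]
    - [0,0,-0.1]
  yaw: [0,0,0]
  fingers: [1.5,1.5,1.5]

```text
t: 14.3
position: [0.5204, -0.1192, 0.1175]
eef_rot: [[-1.0, 0.024, 0.0], [0.024, 1.0, -0.0], [-0.0, -0.0, -1.0]]
contact_force: [-2.0, -0.5, 7.8]
grip_width: 0.0239
grip_force: 31.7
```

Section 1 went home: the force held at about 6.7 N while it slid, then rose as the wheel reached the rails. Load is now about 11 N. I roll in +y, raising z as the bed stiffens towards the middle.

>>> play_rows:
  linear:
    - [0,0.25,0.03]
    - [0.01,0.5,0.06]
    - [0.02,0.75,0.1]
    - [0.02,1.0,0.13]
    - [0.02,1.0,0.13]
  yaw: [0,0,0,0,0]
  fingers: [1.5,1.5,1.5,1.5,1.5]

```text
t: 14.8
position: [0.5207, -0.1099, 0.119]
eef_rot: [[-1.0, 0.024, 0.001], [0.024, 1.0, -0.001], [-0.001, -0.001, -1.0]]
contact_force: [-3.2, -2.0, 8.9]
grip_width: 0.0239
grip_force: 31.7
```

>>> play_rows:
  linear:
    - [0,0.25,0.03]
    - [0.01,0.5,0.06]
    - [0.02,0.75,0.09]
    - [0.02,1.0,0.12]
    - [0.02,1.0,0.12]
  yaw: [0,0,0,0,0]
  fingers: [1.5,1.5,1.5,1.5,1.5]

```text
t: 15.3
position: [0.521, -0.0989, 0.1202]
eef_rot: [[-1.0, 0.024, 0.001], [0.024, 1.0, 0.0], [-0.001, 0.0, -1.0]]
contact_force: [-1.4, -0.5, 9.3]
grip_width: 0.0238
grip_force: 31.7
```

>>> play_rows:
  linear:
    - [0,0.25,0.03]
    - [0.01,0.5,0.06]
    - [0.02,0.75,0.09]
    - [0.02,1.0,0.11]
    - [0.02,1.0,0.11]
  yaw: [0,0,0,0,0]
  fingers: [1.5,1.5,1.5,1.5,1.5]

```text
t: 15.8
position: [0.5213, -0.09, 0.1215]
eef_rot: [[-1.0, 0.024, 0.001], [0.024, 1.0, -0.001], [-0.001, -0.001, -1.0]]
contact_force: [-2.9, -3.6, 10.3]
grip_width: 0.0236
grip_force: 31.8
```

>>> play_rows:
  linear:
    - [0,0.25,0.03]
    - [0.01,0.5,0.05]
    - [0.02,0.75,0.08]
    - [0.02,1.0,0.1]
    - [0.02,1.0,0.1]
  yaw: [0,0,0,0,0]
  fingers: [1.5,1.5,1.5,1.5,1.5]

```text
t: 16.3
position: [0.5216, -0.0788, 0.1223]
eef_rot: [[-1.0, 0.024, 0.001], [0.024, 1.0, 0.0], [-0.001, 0.0, -1.0]]
contact_force: [-2.0, 0.5, 9.0]
grip_width: 0.0236
grip_force: 31.7
```

>>> play_rows:
  linear:
    - [0,0.25,0.02]
    - [0.01,0.5,0.03]
    - [0.02,0.75,0.05]
    - [0.02,1.0,0.06]
    - [0.02,1.0,0.06]
  yaw: [0,0,0,0,0]
  fingers: [1.5,1.5,1.5,1.5,1.5]

```text
t: 16.8
position: [0.5218, -0.0699, 0.1232]
eef_rot: [[-1.0, 0.024, 0.001], [0.024, 1.0, -0.001], [-0.001, -0.001, -1.0]]
contact_force: [-3.0, -3.6, 11.2]
grip_width: 0.024
grip_force: 31.8
```

>>> play_rows:
  linear:
    - [0,0.25,0.01]
    - [0.01,0.5,0.02]
    - [0.02,0.75,0.03]
    - [0.02,1.0,0.04]
    - [0.02,1.0,0.04]
  yaw: [0,0,0,0,0]
  fingers: [1.5,1.5,1.5,1.5,1.5]

```text
t: 17.3
position: [0.5221, -0.0587, 0.1234]
eef_rot: [[-1.0, 0.024, 0.001], [0.024, 1.0, 0.0], [-0.001, 0.0, -1.0]]
contact_force: [-1.8, 0.2, 9.1]
grip_width: 0.0239
grip_force: 31.8
```

>>> play_rows:
  linear:
    - [0,0.25,0.01]
    - [0.01,0.5,0.01]
    - [0.02,0.75,0.02]
    - [0.02,1.0,0.02]
    - [0.02,1.0,0.02]
  yaw: [0,0,0,0,0]
  fingers: [1.5,1.5,1.5,1.5,1.5]

```text
t: 17.8
position: [0.5224, -0.0496, 0.1237]
eef_rot: [[-1.0, 0.024, 0.001], [0.024, 1.0, -0.001], [-0.002, -0.001, -1.0]]
contact_force: [-1.7, -3.2, 9.4]
grip_width: 0.0243
grip_force: 31.8
```

>>> play_rows:
  linear:
    - [0,0.25,0]
    - [0.01,0.5,-0.01]
    - [0.02,0.75,-0.01]
    - [0.02,1.0,-0.02]
    - [0.02,1.0,-0.02]
  yaw: [0,0,0,0,0]
  fingers: [1.5,1.5,1.5,1.5,1.5]

```text
t: 18.3
position: [0.5227, -0.0386, 0.1234]
eef_rot: [[-1.0, 0.023, 0.002], [0.023, 1.0, 0.0], [-0.002, 0.0, -1.0]]
contact_force: [-1.0, -0.5, 9.9]
grip_width: 0.024
grip_force: 31.8
```

>>> play_rows:
  linear:
    - [0,0.25,-0.01]
    - [0.01,0.5,-0.02]
    - [0.02,0.75,-0.03]
    - [0.02,1.0,-0.03]
    - [0.02,1.0,-0.03]
  yaw: [0,0,0,0,0]
  fingers: [1.5,1.5,1.5,1.5,1.5]

```text
t: 18.8
position: [0.5229, -0.0294, 0.1231]
eef_rot: [[-1.0, 0.024, 0.002], [0.024, 1.0, -0.001], [-0.002, -0.001, -1.0]]
contact_force: [-1.5, -3.0, 8.0]
grip_width: 0.0241
grip_force: 31.7
```

>>> play_rows:
  linear:
    - [0,0.25,-0.01]
    - [0.01,0.5,-0.03]
    - [0.02,0.75,-0.05]
    - [0.02,1.0,-0.06]
    - [0.02,1.0,-0.06]
  yaw: [0,0,0,0,0]
  fingers: [1.5,1.5,1.5,1.5,1.5]

```text
t: 19.3
position: [0.5232, -0.0186, 0.1225]
eef_rot: [[-1.0, 0.024, 0.002], [0.024, 1.0, 0.0], [-0.002, 0.0, -1.0]]
contact_force: [-1.6, 0.6, 8.1]
grip_width: 0.0238
grip_force: 31.7
```

>>> play_rows:
  linear:
    - [0,0.25,-0.02]
    - [0.01,0.5,-0.05]
    - [0.02,0.75,-0.08]
    - [0.02,1.0,-0.1]
    - [0.02,1.0,-0.1]
  yaw: [0,0,0,0,0]
  fingers: [1.5,1.5,1.5,1.5,1.5]

```text
t: 19.8
position: [0.5234, -0.0087, 0.1215]
eef_rot: [[-1.0, 0.023, 0.002], [0.023, 1.0, 0.0], [-0.002, 0.0, -1.0]]
contact_force: [-0.6, -1.1, 7.7]
grip_width: 0.0241
grip_force: 31.7
```

>>> play_rows:
  linear:
    - [0,0.25,-0.03]
    - [0.01,0.5,-0.06]
    - [0.02,0.75,-0.09]
    - [0.02,1.0,-0.12]
    - [0.02,1.0,-0.12]
  yaw: [0,0,0,0,0]
  fingers: [1.5,1.5,1.5,1.5,1.5]

```text
t: 20.3
position: [0.5237, 0.0014, 0.1203]
eef_rot: [[-1.0, 0.023, 0.002], [0.023, 1.0, 0.0], [-0.002, 0.0, -1.0]]
contact_force: [-0.3, 0.2, 8.4]
grip_width: 0.0239
grip_force: 31.7
```

>>> play_rows:
  linear:
    - [0,0.25,-0.03]
    - [0.01,0.5,-0.07]
    - [0.02,0.75,-0.1]
    - [0.02,1.0,-0.14]
    - [0.02,1.0,-0.14]
  yaw: [0,0,0,0,0]
  fingers: [1.5,1.5,1.5,1.5,1.5]

```text
t: 20.8
position: [0.5239, 0.012, 0.1189]
eef_rot: [[-1.0, 0.023, 0.002], [0.023, 1.0, 0.001], [-0.002, 0.001, -1.0]]
contact_force: [-0.8, 1.6, 8.4]
grip_width: 0.0242
grip_force: 31.7
```

>>> play_rows:
  linear:
    - [0,0.25,-0.04]
    - [0.01,0.5,-0.08]
    - [0.02,0.75,-0.12]
    - [0.02,1.0,-0.15]
    - [0.02,1.0,-0.15]
  yaw: [0,0,0,0,0]
  fingers: [1.5,1.5,1.5,1.5,1.5]

```text
t: 21.3
position: [0.5242, 0.0214, 0.1174]
eef_rot: [[-1.0, 0.024, 0.002], [0.024, 1.0, 0.0], [-0.002, 0.0, -1.0]]
contact_force: [0.2, -0.5, 6.6]
grip_width: 0.0239
grip_force: 31.7
```

>>> play_rows:
  linear:
    - [0,0,-0.1]
    - [0,0,-0.1]
    - [0,0,-0.1]
  yaw: [0,0,0]
  fingers: [1.5,1.5,1.5]

```text
t: 21.6
position: [0.5242, 0.0213, 0.1165]
eef_rot: [[-1.0, 0.024, 0.002], [0.024, 1.0, 0.001], [-0.002, 0.001, -1.0]]
contact_force: [0.7, -0.2, 7.8]
grip_width: 0.0233
grip_force: 31.7
```

>>> play_rows:
  linear:
    - [0,0,-0.1]
    - [0,0,-0.1]
    - [0,0,-0.1]
  yaw: [0,0,0]
  fingers: [1.5,1.5,1.5]

```text
t: 21.9
position: [0.5242, 0.0215, 0.1156]
eef_rot: [[-1.0, 0.024, 0.002], [0.024, 1.0, 0.001], [-0.002, 0.001, -1.0]]
contact_force: [-1.3, 0.2, 10.3]
grip_width: 0.0238
grip_force: 31.8
```

The whole bar has been rolled. One pass back at about 12 N serves as a check: with every section flush, the force should stay smooth.

>>> play_rows:
  linear:
    - [0,0,0.1]
    - [-0.01,-0.25,0.14]
    - [-0.01,-0.5,0.19]
    - [-0.02,-0.75,0.24]
    - [-0.02,-1.0,0.3]
    - [-0.03,-1.25,0.34]
    - [-0.04,-1.5,0.38]
    - [-0.04,-1.75,0.42]
    - [-0.05,-2.0,0.45]
    - [-0.05,-2.0,0.45]
  yaw: [0,0,0,0,0,0,0,0,0,0]
  fingers: [1.5,1.5,1.5,1.5,1.5,1.5,1.5,1.5,1.5,1.5]

```text
t: 22.9
position: [0.5237, 0.0012, 0.1201]
eef_rot: [[-1.0, 0.024, 0.002], [0.024, 1.0, 0.001], [-0.002, 0.001, -1.0]]
contact_force: [-0.6, 0.8, 10.0]
grip_width: 0.0236
grip_force: 31.7
```

>>> play_rows:
  linear:
    - [-0.01,-0.25,0.03]
    - [-0.01,-0.5,0.06]
    - [-0.02,-0.75,0.09]
    - [-0.02,-1.0,0.12]
    - [-0.03,-1.25,0.14]
    - [-0.04,-1.5,0.17]
    - [-0.04,-1.75,0.19]
    - [-0.05,-2.0,0.21]
    - [-0.05,-2.0,0.21]
  yaw: [0,0,0,0,0,0,0,0,0]
  fingers: [1.5,1.5,1.5,1.5,1.5,1.5,1.5,1.5,1.5]

```text
t: 23.8
position: [0.5232, -0.019, 0.1223]
eef_rot: [[-1.0, 0.024, 0.002], [0.024, 1.0, 0.0], [-0.002, 0.001, -1.0]]
contact_force: [0.2, 1.2, 10.0]
grip_width: 0.0236
grip_force: 31.8
```

>>> play_rows:
  linear:
    - [-0.01,-0.25,0.03]
    - [-0.01,-0.5,0.05]
    - [-0.02,-0.75,0.07]
    - [-0.02,-1.0,0.08]
    - [-0.03,-1.25,0.1]
    - [-0.04,-1.5,0.11]
    - [-0.04,-1.75,0.12]
    - [-0.05,-2.0,0.12]
    - [-0.05,-2.0,0.12]
  yaw: [0,0,0,0,0,0,0,0,0]
  fingers: [1.5,1.5,1.5,1.5,1.5,1.5,1.5,1.5,1.5]

```text
t: 24.7
position: [0.5227, -0.0392, 0.1234]
eef_rot: [[-1.0, 0.024, 0.002], [0.024, 1.0, 0.0], [-0.002, 0.0, -1.0]]
contact_force: [-0.8, -0.2, 9.0]
grip_width: 0.0239
grip_force: 31.8
```

>>> play_rows:
  linear:
    - [-0.01,-0.25,0.01]
    - [-0.01,-0.5,0.01]
    - [-0.02,-0.75,0.02]
    - [-0.02,-1.0,0.02]
    - [-0.03,-1.25,0.02]
    - [-0.04,-1.5,0.01]
    - [-0.04,-1.75,0.01]
    - [-0.05,-2.0,0]
    - [-0.05,-2.0,0]
  yaw: [0,0,0,0,0,0,0,0,0]
  fingers: [1.5,1.5,1.5,1.5,1.5,1.5,1.5,1.5,1.5]

```text
t: 25.6
position: [0.5222, -0.0593, 0.1234]
eef_rot: [[-1.0, 0.024, 0.002], [0.024, 1.0, 0.0], [-0.002, 0.0, -1.0]]
contact_force: [-1.2, -0.6, 9.0]
grip_width: 0.0241
grip_force: 31.8
```

Smooth. On through sections 3, 2 and 1.

>>> play_rows:
  linear:
    - [-0.01,-0.25,-0.01]
    - [-0.01,-0.5,-0.02]
    - [-0.02,-0.75,-0.03]
    - [-0.02,-1.0,-0.04]
    - [-0.03,-1.25,-0.06]
    - [-0.04,-1.5,-0.07]
    - [-0.04,-1.75,-0.09]
    - [-0.05,-2.0,-0.11]
    - [-0.05,-2.0,-0.11]
  yaw: [0,0,0,0,0,0,0,0,0]
  fingers: [1.5,1.5,1.5,1.5,1.5,1.5,1.5,1.5,1.5]

```text
t: 26.5
position: [0.5217, -0.0795, 0.1223]
eef_rot: [[-1.0, 0.024, 0.002], [0.024, 1.0, -0.0], [-0.002, -0.0, -1.0]]
contact_force: [-0.5, -0.4, 9.5]
grip_width: 0.0241
grip_force: 31.7
```

>>> play_rows:
  linear:
    - [-0.01,-0.25,-0.02]
    - [-0.01,-0.5,-0.05]
    - [-0.02,-0.75,-0.08]
    - [-0.02,-1.0,-0.1]
    - [-0.03,-1.25,-0.13]
    - [-0.04,-1.5,-0.16]
    - [-0.04,-1.75,-0.19]
    - [-0.05,-2.0,-0.22]
    - [-0.05,-2.0,-0.22]
  yaw: [0,0,0,0,0,0,0,0,0]
  fingers: [1.5,1.5,1.5,1.5,1.5,1.5,1.5,1.5,1.5]

```text
t: 27.4
position: [0.5212, -0.0996, 0.12]
eef_rot: [[-1.0, 0.024, 0.002], [0.024, 1.0, -0.0], [-0.002, -0.0, -1.0]]
contact_force: [-0.8, -1.5, 8.7]
grip_width: 0.0239
grip_force: 31.7
```

>>> play_rows:
  linear:
    - [-0.01,-0.25,-0.03]
    - [-0.01,-0.5,-0.06]
    - [-0.02,-0.75,-0.09]
    - [-0.02,-1.0,-0.13]
    - [-0.03,-1.25,-0.16]
    - [-0.04,-1.5,-0.2]
    - [-0.04,-1.75,-0.24]
    - [-0.05,-2.0,-0.28]
    - [-0.05,-2.0,-0.28]
  yaw: [0,0,0,0,0,0,0,0,0]
  fingers: [1.5,1.5,1.5,1.5,1.5,1.5,1.5,1.5,1.5]

```text
t: 28.3
position: [0.5207, -0.1196, 0.1172]
eef_rot: [[-1.0, 0.024, 0.002], [0.024, 1.0, -0.001], [-0.002, -0.0, -1.0]]
contact_force: [-0.1, -0.7, 8.0]
grip_width: 0.024
grip_force: 31.7
```

All sections are flush: the return pass gave the same heights and forces. Lifting and carrying the roller back over the cradle.

>>> play_rows:
  linear:
    - [0,0,0.5]
    - [0,0,1.5]
    - [0,0,3]
    - [0,0,4.5]
    - [0,0,5]
    - [-0.6,-2,5]
    - [-1.3,-4.5,5]
    - [-2.2,-7.5,5]
    - [-3.1,-10.5,5]
    - [-4,-13.5,5]
    - [-4.9,-16.5,5]
    - [-5.5,-18.7,5]
    - [-5.7,-19.4,5]
    - [-5.7,-19.4,5]
    - [-5.7,-19.4,5]
  yaw: [0,0,0,0,0,-0.03,-0.07,-0.12,-0.17,-0.21,-0.25,-0.26,-0.26,-0.26,-0.26]
  fingers: [1.5,1.5,1.5,1.5,1.5,1.5,1.5,1.5,1.5,1.5,1.5,1.5,1.5,1.5,1.5]

```text
t: 29.8
position: [0.4627, -0.3118, 0.166]
eef_rot: [[-0.96, 0.279, -0.001], [0.279, 0.96, 0.001], [0.001, 0.001, -1.0]]
contact_force: [-0.0, 0.3, -3.3]
grip_width: 0.0241
grip_force: 31.2
```

Run:
```python
from h import *
i,K,P,f=grab('wrist'); j,K2,P2,f=grab('scene')
save('pics/w4.png',np.vstack([cv2.resize(i[80:300,60:512],(640,311)),cv2.resize(j[130:270,110:310],(412,288))[:, :] if 0 else cv2.copyMakeBorder(cv2.resize(j[130:270,110:310],(412,288)),0,0,0,228,0)]))
s=manip.observe();print(s['t'],s['position'],s['contact_force'],np.array(s['eef_rot']).round(3).tolist())
```

```text
29.9 [ 0.46313177 -0.31143865  0.16625309] [ 0.26909023 -0.35700309 -3.86441192] [[-0.961, 0.278, -0.0], [0.278, 0.961, 0.001], [0.001, 0.001, -1.0]]
```

View pics/w4.png

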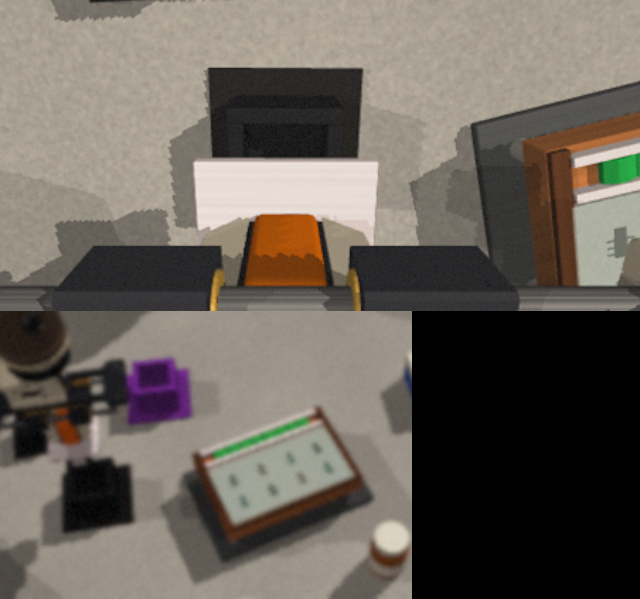

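The roller is square above the cradle, with the cradle opening visible just behind the plate. Lowering it in.

>>> play_rows:
  linear:
    - [0,-0.1,-2]
    - [0,-0.1,-4]
    - [0,-0.1,-5]
    - [0,-0.1,-6]
    - [0,-0.1,-7]
    - [0,-0.1,-7]
    - [0,-0.1,-7]
  yaw: [0,0,0,0,0,0,0]
  fingers: [1.5,1.5,1.5,1.5,1.5,1.5,1.5]

```text
t: 30.6
position: [0.4628, -0.3141, 0.0967]
eef_rot: [[-0.96, 0.28, 0.0], [0.28, 0.96, -0.0], [-0.0, -0.0, -1.0]]
contact_force: [0.5, -0.7, -3.8]
grip_width: 0.0239
grip_force: 31.2
```

>>> play_rows:
  linear:
    - [0,0,-1]
    - [0,0,-2]
    - [0,0,-2.6]
    - [0,0,-2.8]
    - [0,0,-2.9]
    - [0,0,-2.9]
  yaw: [0,0,0,0,0,0]
  fingers: [1.5,1.5,1.5,1.5,1.5,1.5]

```text
t: 31.2
position: [0.4626, -0.3141, 0.0675]
eef_rot: [[-0.96, 0.28, 0.0], [0.28, 0.96, -0.0], [-0.0, -0.0, -1.0]]
contact_force: [0.0, -0.1, -4.0]
grip_width: 0.0237
grip_force: 31.2
```

Correcting about 1 mm back in y, then down to the seat.

>>> play_rows:
  linear:
    - [0.05,0.1,-0.1]
    - [0.05,0.1,-0.2]
    - [0.05,0.1,-0.25]
    - [0.05,0.1,-0.25]
  yaw: [0,0,0,0]
  fingers: [1.5,1.5,1.5,1.5]

```text
t: 31.6
position: [0.4632, -0.3129, 0.0651]
eef_rot: [[-0.96, 0.28, 0.0], [0.28, 0.96, 0.0], [-0.0, 0.0, -1.0]]
contact_force: [-0.1, -1.2, -4.6]
grip_width: 0.0238
grip_force: 31.2
```

>>> play_rows:
  linear:
    - [0,0,-0.05]
    - [0,0,-0.05]
    - [0,0,-0.05]
  yaw: [0,0,0]
  fingers: [1.5,1.5,1.5]

```text
t: 31.9
position: [0.4631, -0.313, 0.0646]
eef_rot: [[-0.96, 0.28, 0.0], [0.28, 0.96, 0.0], [-0.0, 0.0, -1.0]]
contact_force: [-0.4, 1.3, -4.2]
grip_width: 0.0239
grip_force: 31.2
```

>>> play_rows:
  linear:
    - [0,0,-0.05]
    - [0,0,-0.05]
    - [0,0,-0.05]
  yaw: [0,0,0]
  fingers: [1.5,1.5,1.5]

```text
t: 32.2
position: [0.4631, -0.313, 0.0644]
eef_rot: [[-0.96, 0.28, 0.0], [0.28, 0.96, 0.0], [-0.0, 0.0, -1.0]]
contact_force: [-2.3, 1.7, 5.2]
grip_width: 0.0242
grip_force: 31.6
```

>>> play_rows:
  linear:
    - [0,0,0]
    - [0,0,0.05]
    - [0,0,0.1]
    - [0,0,0.2]
    - [0,0,0.2]
    - [0,0,0.2]
    - [0,0,0.2]
    - [0,0,0.2]
  yaw: [0,0,0,0,0,0,0,0]
  fingers: [4.5,4.5,4.5,5,5,5,5,5]

```text
t: 33.0
position: [0.4631, -0.313, 0.066]
eef_rot: [[-0.96, 0.28, -0.0], [0.28, 0.96, 0.0], [0.0, 0.0, -1.0]]
contact_force: [0.1, 0.9, -0.4]
grip_width: 0.05
grip_force: 0.0
```

>>> play_rows:
  linear:
    - [0,0,1]
    - [0,0,3]
    - [0,0,6]
    - [0,0,10]
    - [0,0,14]
    - [0,0,14]
    - [0,0,14]
  yaw: [0,0,0,0,0,0,0]
  fingers: [5,5,5,7,9,9,9]

```text
t: 33.7
position: [0.4636, -0.3132, 0.2074]
eef_rot: [[-0.96, 0.28, 0.003], [0.28, 0.96, -0.001], [-0.003, -0.0, -1.0]]
contact_force: [-0.1, 0.4, 0.1]
grip_width: 0.0773
grip_force: 0.0
```

Run:
```python
from h import *
i,K,P,f=grab('wrist'); j,K2,P2,f=grab('scene')
save('pics/w5.png',np.vstack([cv2.resize(i[80:300,60:512],(640,311)),cv2.copyMakeBorder(cv2.resize(j[130:270,110:310],(412,288)),0,0,0,228,0)]))
s=manip.observe();print(s['t'],s['position'],s['contact_force'])
```

```text
33.8 [ 0.46264616 -0.3124781   0.20541822] [-0.19113626  0.8127259  -0.83903698]
```

View pics/w5.png

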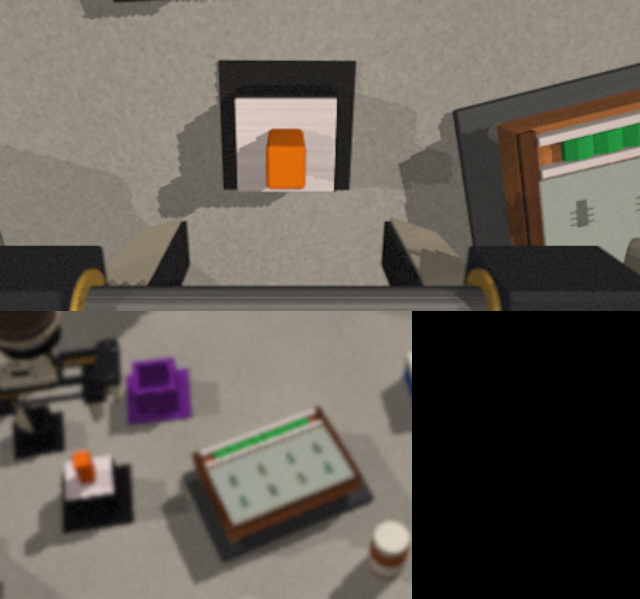

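The roller sits upright in the cradle, with the plate at (235–337, 97–190), just as at the start. The gripper is clear. Handing in.

```bash
python3 -c "
from station import manip
print(manip.finish_job())"
```

```text
the job is handed in; nothing more can be done
None
```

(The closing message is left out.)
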